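Run the cheese mould in and trip the guarded press lever

TASK

Push the sliding carriage with the filled cheese mould fully home under the press by its push plate, keeping the mould standing in it. Then reach in through the window in the top of the lever guard and press the lever all the way down, without touching the guard. Only push and press: grip and lift nothing, leave everything else on the table where it is, and finish with the hand clear.

Things in the scene. Friction and masses are not known exactly. Their poses are not given: they have to be found in the camera images.
- press: Fixed steel bench press, left or right of the lever box: base 360 x 150 mm, column at the far end, head over the pressing place (underside 237, top of its cylinder 379 mm above the table, front edge at x = -50 mm). Its foot enters the mould as the lever goes down. Origin: on the table under the pressing place; x along the slide, away from the robot (within 0.2 rad of world x), z up.
- press_centre (a point): Centre of the pressing place, 28 mm above the table: the mould's origin is here when the carriage is home. Axes as the press.
- carriage (a joint): Sliding carriage of the press: a white tray with the mould and, on its robot side, an upright steel push plate. Value: metres slid along the press's x axis; starts at 0, fully home against its stop at 0.08. It stays where it is left and takes about 3 N to slide.
- push_face (a point): Centre of the robot-side face of the carriage's push plate, 55 mm above the table; moves with the carriage; axes as the press. The plate is 80 mm wide, 6 mm thick, upright from 22 to 88 mm above the table; its face looks along minus x. With the carriage home the face is 141 mm from the press's origin.
- mould: Filled white plastic cheese mould, round, open at the top, 94 mm across its foot, 102 mm at the rim, 90 mm high, about 0.45 kg, loose in the carriage's tray between four low ledges 8 mm high. Origin: centre of its underside (28 mm above the table); z is its upright axis.
- guard: Steel guard fixed on the grey lever box: four posts with cross bars and a flat top plate 170 x 150 mm, 4 mm thick, its upper face 134 mm above the table, with a square window. Not to be touched. Origin: on the table, 60 mm further along its x axis than the window's centre; x points away from the robot (within 0.2 rad of world x), z up.
- window (a point): Centre of the window in the guard's top plate, at the plate's upper face (134 mm above the table); the opening is 90 x 90 mm with edges along the guard's x and y. Axes as the guard.
- lever (a joint): Lever inside the guard, under the window. Value: radians pressed down; starts between 0 and 0.06, at its lower stop at 0.36. It takes about 6 N at its pad (less than 12 N) and stays where it is left. Its hinge is level, along the guard's y, 75 mm beyond the window's centre and 100 mm above the table.
- lever_pad (a point): Centre of the upper face of the lever's black pad (32 mm along x by 36 mm wide, 10 mm thick), below the middle of the window; moves with the lever. At lever 0 it is 118 mm above the table (16 mm below the guard's upper face), at the lower stop 91 mm above the table (43 mm below the guard's upper face). Sideways it moves less than 4 mm.
- jar: Bystander, to be left alone: small closed glass jar, 48 mm across, 85 mm high, standing between the press and the lever box. Origin: at its underside.
- brush: Bystander, to be left alone: hand brush 150 mm long, lying between the press and the lever box, nearer the robot. Origin: at its underside.
- empty_a: Bystander, to be left alone: empty white plastic mould, 102 mm across the rim, 90 mm high, standing to one side. Origin: at its underside.
- empty_b: Bystander, to be left alone: empty white plastic mould like the other, standing to the other side. Origin: at its underside.
- follower: Bystander, to be left alone: white plastic pressing disc, 80 mm across, with a small knob, 36 mm high in all. Origin: at its underside.
- ladle: Bystander, to be left alone: steel ladle, 200 mm long, lying flat. Origin: at its underside.
Mind the look-alikes: they are no part of the job. Leave any orange or pink look-alike of the part that bears guard alone.

How it is judged:
By the outcome, as a careful person would: the job done as asked, in the order asked, and still so for the second after the job is handed in, with the robot touching nothing.
It also fails if it takes over 48 s, if anything falls off the work surface, if the arm or the gripper's body presses on something with over 40 N, if the wrist force passes 120 N, or if a joint passes its speed limit or range.

ROBOT

A 6-joint arm with a two-finger parallel gripper is mounted at the origin on the work surface. World frame = base frame: x ahead of the robot, y to its left, z up, the work surface at z = 0. Lengths are in mm, angles in rad, forces in N, time in s.
With the tool pointing down it reaches from about 350 to 975 mm from the base axis. Payload 7.1 kg.
Tool frame: the origin (TCP) lies on the front face of the gripper's body, between the roots of the fingers; the fingertips stand 80 mm ahead of it and the grasp point (between the pads) lies 61 mm ahead of it (ctrl.tcp_to_grasp is the distance from the TCP to the grasp point, in mm); z points along the fingers, y is the direction in which the jaws open and shut (so a half turn about z gives the same grasp; the last joint's range is limited). The gripper opens to 88 mm and grips with 3 to 60 N. Pads are 20 mm wide; open, the fingers measure 115 mm over their backs; the gripper's body (75 mm by 178 mm) begins 61 mm behind the grasp point.
Start: joints at [1.239, 0.423, 1.63, -0, 1.089, -0.019], TCP at [192.296, 594.666, 302.675] pointing down, gripper open.
Joint ranges: [-3, 3], [-0.9, 2.11], [0.09, 2.58], [-1.31, 4.45], [0.11, 2.69], [-2.54, 2.54]. Speed limits (rad/s): [2.39, 2.39, 3.01, 3.14, 3.14, 3.14].

INTERFACE

Orientations are given as a rotation vector (axis times angle).
In Python, from workcell import telemetry, get_image, ctrl gives the robot as it stands.
- The arm moves only by the tool send_rows, never from a script. Its argument "rows" is a list of rows, each a list of 5 numbers: the shift along the tool's x, y, z in m, then the turn about the tool's z in rad, then the opening, from -1 (shut) to 1 (fully open). A call has 1 to 5 rows; each row shifts and turns the commanded pose from where the row before left it, along the tool's axes as they then stand; what a row does not reach is not made up. A row lasts 1/10 s, in which the tool goes at most 50 mm and 8.59 degrees, less where a joint would pass 70% of its speed; a pose out of reach is approached as far as the arm can. A call with a gripper value outside its range is refused whole. The fingers move at their own pace and stop on an object; the grip force is fixed at half the most. Time passes only in rows, so rows that do not move let the fingers close. It gives the time, the measured TCP pose, the force and the opening at its end, in the units of the state.
- telemetry.get_obs(): the state, without advancing time (a new reading comes with each control period).
- get_image(name): name is "scene" or "top"; returns a dict with "color" (420x560x3 uint8, blue, green, red), "z_map" (420x560 float32, mm along the optical axis (not along the pixel's ray), 0 where there is no reading), "camera_matrix" (3x3 intrinsics, pixels), "rvec" (rotation vector, rad) and "tvec" (3), from world to camera coordinates, as OpenCV has them. Camera axes: x right, y down, z forward; pixel columns grow to the right and rows downward; lengths in mm; the calibration is good to about 2 mm. A picture is of the moment at which its call begins.
- ctrl.close_job(): hands the job in, once; it reports no verdict.
The state is a dict: "t": time; "qpos": joint angles; "qvel": joint speeds; "joint_torque": joint torques, N m; "ee_pos": TCP position; "orientation": TCP orientation; "ft_force": force on the tool from outside, world axes, zero at the start; "moment": the same for the moment, N m; "width": finger opening in mm.
Only numpy, scipy, OpenCV 4.12 (cv2) and the standard library are available. Lean on these libraries where they do the work, as an engineer would, in place of code of your own. Each camera call takes 0.05 s, during which the arm holds its last target.

## Working session

There is one attempt and no reset: what is moved stays moved. The work goes in short steps, Python scripts to look and compute and a tool call to move; the robot and the scene stay as the last step left them, time stands still between calls to the robot, and variables do not carry over. Pictures are saved under pics/ and viewed, and the job is handed in when it is done.

Besides the shell and the picture viewer there is one more tool, called after ">>>" by a JSON object that holds its "fn" and its "kwargs", one argument or row to a line. send_rows: Moves the arm, as the interface text tells. Its arguments: {"type":"object","properties":{"rows":{"type":"array"}},"required":["rows"]}

```bash
ls; mkdir -p pics; cat > h.py <<'E'
import numpy as np,cv2
from workcell import telemetry,get_image,ctrl
def grab(n):
    im=get_image(n); np.savez(''+n+'.npz',**im); return im
def load(n): return dict(np.load(''+n+'.npz'))
def cloud(im):
    z=im['z_map'];K=im['camera_matrix'];R=cv2.Rodrigues(im['rvec'].astype(float))[0];t=im['tvec'].reshape(3)
    v,u=np.mgrid[:z.shape[0],:z.shape[1]]
    p=np.stack([(u-K[0,2])*z/K[0,0],(v-K[1,2])*z/K[1,1],z],-1)
    w=(p-t)@R
    w[z<=0]=np.nan
    return w
def proj(im,P):
    return cv2.projectPoints(np.array(P,float).reshape(-1,3),im['rvec'].astype(float),im['tvec'].astype(float),im['camera_matrix'],None)[0].reshape(-1,2)
E
python3 - <<'E'
from h import *
for n in('scene','top'):
    im=grab(n); cv2.imwrite(f'pics/{n}0.png',im['color'])
    R=cv2.Rodrigues(im['rvec'])[0]; print(n,-R.T@im['tvec'].reshape(3),R[2])
print(telemetry.get_obs())
E
```

```text
pics
scene [1327.62149792  284.89329714 1021.35109613] [-0.63692533 -0.23203169 -0.7351785 ]
top [ 305.1226147    28.88185441 1263.45393122] [ 0.18423592 -0.00260021 -0.98287861]
{'t': 0.1, 'qpos': array([ 1.23897215e+00,  4.23773217e-01,  1.63059392e+00,  1.84273839e-06,
        1.08860866e+00, -1.90179157e-02]), 'qvel': array([ 1.71675165e-03, -2.64870197e-03, -1.10554565e-03,  8.41718335e-04,
       -5.27448425e-05,  6.03639820e-04]), 'joint_torque': array([ 2.40146901e-04, -5.45614100e+01, -2.74323857e+01,  6.44452334e-02,
        1.87679718e-02, -3.14077681e-06]), 'ee_pos': array([192.19076195, 594.30921446, 301.98158709]), 'orientation': array([-4.89317489e-01, -3.10300523e+00,  2.13868934e-03]), 'ft_force': array([-0.38554766, -0.01592645, -0.2257485 ]), 'moment': array([ 0.01014848,  0.0035371 , -0.0013995 ]), 'width': 87.68789041882954}
```

View pics/scene0.png

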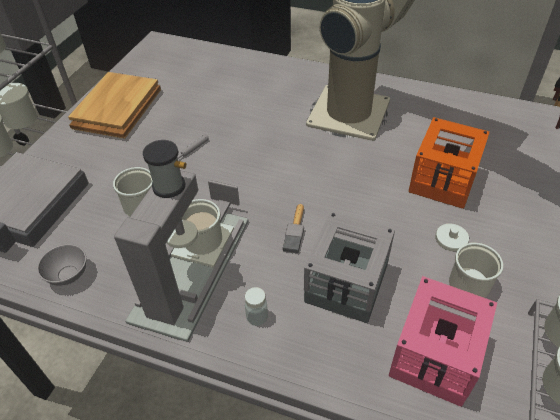

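View pics/top0.png

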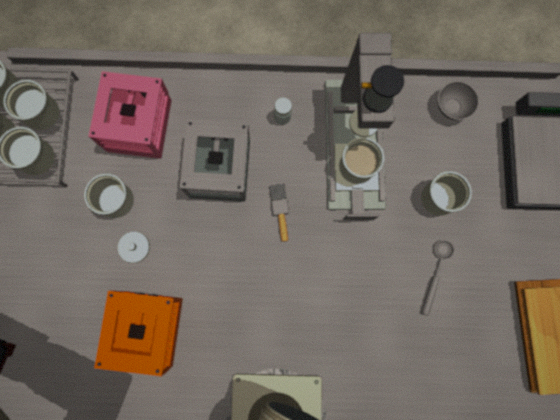

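The top view shows three guards: grey at (215,158), pink at (130,115) and orange at (137,333). I choose the grey steel one, since the task says to leave the pink and orange look-alikes alone. The press is at (360,150) with its push plate near (362,212). The other white moulds, at (105,195) and (450,192), are the empties. Next I'll take close crops and measure.

```bash
python3 - <<'E'
from h import *
t=load('top');s=load('scene')
a=cv2.resize(t['color'][105:215,165:265],None,fx=4,fy=4,interpolation=cv2.INTER_CUBIC)
b=cv2.resize(t['color'][125:235,310:400],None,fx=4,fy=4,interpolation=cv2.INTER_CUBIC)
cv2.imwrite('pics/c1.png',np.hstack([a,b]))
a=cv2.resize(s['color'][170:340,110:410],None,fx=2.6,fy=2.6,interpolation=cv2.INTER_CUBIC)
cv2.imwrite('pics/c2.png',a)
W=cloud(t)
sub=W[105:215,165:265].reshape(-1,3)
m=np.abs(sub[:,2]-134)<6
P=sub[m];print(m.sum(),np.median(P[:,2]),P.min(0),P.max(0))
print(cv2.minAreaRect(P[:,:2].astype(np.float32)))
# table level
print(np.nanmedian(W[250:280,200:260,2]))
# push plate top z~88
sub=W[185:235,310:400].reshape(-1,3); 
for lo,hi in((80,95),(100,125),(22,34),(3,20)):
    m=(sub[:,2]>lo)&(sub[:,2]<hi);P=sub[m];print(lo,m.sum(),P.min(0) if m.sum() else'',P.max(0) if m.sum() else'')
    if m.sum()>5: print(cv2.minAreaRect(P[:,:2].astype(np.float32)))
E
```

```text
2949 134.51983517657928 [540.86545391  88.15758138 128.04805329] [715.7647098  243.06667913 139.97862505]
((629.0106201171875, 165.72903442382812), (150.61871337890625, 173.11558532714844), 88.0016860961914)
0.21083501644087219
80 97 [ 496.69267009 -237.69777173   81.89647038] [ 504.70594833 -158.8536838    92.97786825]
((500.574462890625, -198.31964111328125), (6.065877437591553, 78.95584869384766), 1.5963009595870972)
100 0  
22 690 [ 496.28160976 -267.42111869   22.03673512] [ 591.85168983 -126.24975266   33.97182468]
((543.51025390625, -197.40335083007812), (93.22791290283203, 141.20697021484375), 1.6214473247528076)
3 1263 [ 460.80224382 -312.32228282    3.00069787] [597.06962195 -76.67650301  19.97341203]
((528.806884765625, -195.32931518554688), (130.98048400878906, 237.57760620117188), 1.597085952758789)
```

View pics/c1.png

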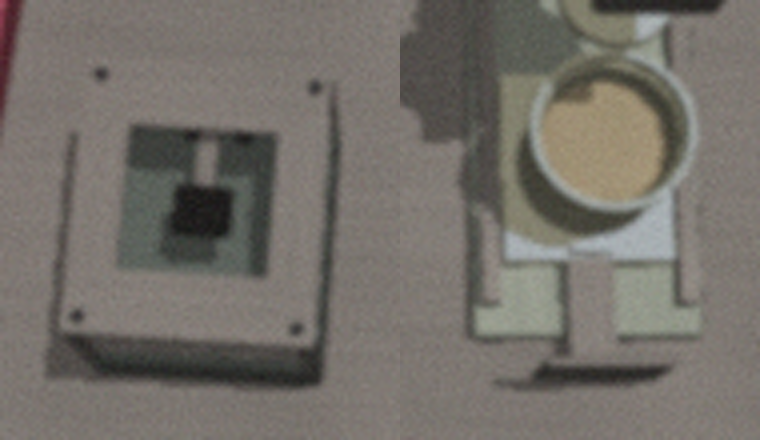

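View pics/c2.png

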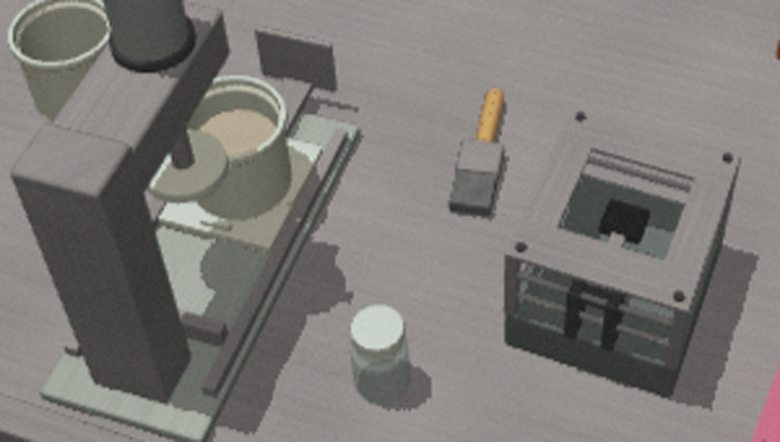

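```bash
python3 - <<'E'
from h import *
from scipy.optimize import differential_evolution as DE
t=load('top');s=load('scene')
for nm,im in(('top',t),('scene',s)):
    W=cloud(im).reshape(-1,3); 
    m=(np.abs(W[:,2]-134)<5)&(abs(W[:,0]-629)<130)&(abs(W[:,1]-166)<110)
    P=W[m][:,:2]
    # plate 170(x?)x150 with window 90 ; guard origin = window +60 => window may be off-centre
    best=None
    def gen(a,b):
      def cost(q):
        cx,cy,th,wx=q; c,s_=np.cos(th),np.sin(th)
        d=P-[cx,cy]; x=d@[c,s_]; y=d@[-s_,c]
        ins=(abs(x)<a/2)&(abs(y)<b/2)
        return -(ins&~((abs(x-wx)<45)&(abs(y)<45))).sum()
      return cost
    for a,b in((170,150),(150,170)):
        r=DE(gen(a,b),[(600,660),(140,190),(-.22,.22),(-25,25)],seed=1,maxiter=300,tol=1e-9)
        print(nm,a,b,len(P),r.x,r.fun)
    # plate
    m=(W[:,2]>81)&(W[:,2]<95)&(abs(W[:,1]+198)<60)&(abs(W[:,0]-500)<25)
    Q=W[m]; 
    if m.sum()>10:
        k=np.polyfit(Q[:,1],Q[:,0],1); print('plate',m.sum(),'yaw',-np.arctan(k[0]),Q.mean(0),Q[:,1].min(),Q[:,1].max(),np.percentile(Q[:,0],[1,99]),np.percentile(Q[:,2],[5,95]))
    # mould rim
    m=(abs(W[:,2]-118)<4)&(abs(W[:,1]+200)<90)&(abs(W[:,0]-600)<90)
    print('rim',m.sum(),cv2.fitEllipse(W[m][:,:2].astype(np.float32)) if m.sum()>5 else'')
E
```

```text
top 170 150 2894 [ 6.27929292e+02  1.65502510e+02 -3.56164271e-02 -1.84453321e-01] -2854.0
top 150 170 2894 [ 6.17923983e+02  1.65700907e+02 -3.33195779e-02  9.77556933e+00] -2396.0
plate 97 yaw 0.02816755588488192 [ 500.45141574 -198.11756051   88.16595413] -237.6977717336546 -158.85368380374405 [496.95129886 504.32904028] [84.30345273 91.4671887 ]
rim 250 ((637.6093139648438, -194.048095703125), (96.46920776367188, 97.09335327148438), 169.64393615722656)
scene 170 150 3151 [ 6.28434800e+02  1.65599432e+02 -3.42886307e-02 -7.70550953e-01] -3059.0
scene 150 170 3151 [ 6.37938870e+02  1.65263226e+02 -2.84747504e-02 -1.06151934e+01] -2613.0
plate 91 yaw 0.02095056527901046 [ 500.45184782 -197.92808462   85.74384701] -238.64367608565033 -158.39827451175626 [494.98064898 505.2572214 ] [82.40358208 89.16747542]
rim 154 ((637.1232299804688, -192.25669860839844), (92.8984146118164, 97.01325988769531), 117.61444854736328)
```

>>> {"fn": "send_rows", "kwargs": {
  "rows": [
    [0,0,0,-0.1126,-1],
    [0,0,0,-0.1126,-1],
    [0,0,0,-0.1126,-1],
    [0,0,0,0,-1]
  ]
}}

```text
t: 0.5
ee_pos: [192.2, 594.4, 302.2]
orientation: [0.041, -3.141, 0.001]
ft_force: [0.1, 0.4, -0.2]
width: 59.7
```

```bash
cat >> h.py <<'E'
def to(x,y,z):
    o=telemetry.get_obs();R=cv2.Rodrigues(np.array(o['orientation'],float))[0]
    d=R.T@(np.array([x,y,z])-o['ee_pos'])
    print('t',o['t'],'pos',o['ee_pos'].round(1),'tool x ang',np.degrees(np.arctan2(R[1,0],R[0,0])).round(2),'tilt',np.degrees(np.arccos(-R[2,2])).round(2),'F',o['ft_force'].round(1),'w',round(o['width'],1),'q',o['qpos'].round(2))
    print('tool delta mm',d.round(1))
E
python3 -c "
from h import *
to(440,-199.5,300)"
```

```text
t 0.5 pos [192.2 594.4 302.2] tool x ang -178.51 tilt 0.05 F [ 0.1  0.4 -0.2] w 59.7 q [ 1.24  0.42  1.63 -0.    1.09 -0.36]
tool delta mm [-227.1 -800.1    2.8]
```

>>> {"fn": "send_rows", "kwargs": {
  "rows": [
    [-0.03,-0.03,0,0,-1],
    [-0.035,-0.03,0,0,-1],
    [-0.035,-0.03,0,0,-1],
    [-0.035,-0.03,0,0,-1],
    [-0.035,-0.03,0,0,-1]
  ]
}}

```text
t: 1.0
ee_pos: [367.1, 447.6, 302.6]
orientation: [0.034, -3.141, 0.0]
ft_force: [0.0, -0.1, -1.0]
width: 19.3
```

>>> {"fn": "send_rows", "kwargs": {
  "rows": [
    [-0.035,-0.03,0,0,-1],
    [-0.015,-0.04,0,0,-1],
    [0,-0.04,0,0,-1],
    [0,-0.04,0,0,-1],
    [0,-0.04,0,0,-1]
  ]
}}

```text
t: 1.5
ee_pos: [420.6, 258.6, 302.5]
orientation: [0.034, -3.141, 0.0]
ft_force: [0.8, 0.3, -0.2]
width: 0.4
```

>>> {"fn": "send_rows", "kwargs": {
  "rows": [
    [0,-0.04,0,0,-1],
    [0,-0.04,0,0,-1],
    [0,-0.04,0,0,-1],
    [0,-0.04,0,0,-1],
    [0,-0.04,0,0,-1]
  ]
}}

```text
t: 2.0
ee_pos: [425.4, 58.8, 302.8]
orientation: [-0.034, 3.141, 0.0]
ft_force: [0.3, -0.4, -0.9]
width: 0.7
```

```bash
python3 -c "
from h import *
to(450,-199.5,300)"
```

```text
t 2.0 pos [425.4  58.8 302.8] tool x ang -178.75 tilt 0.01 F [ 0.3 -0.4 -0.9] w 0.7 q [ 0.11  0.13  2.04 -0.    0.97 -1.48]
tool delta mm [ -18.9 -258.8    2.8]
```

>>> {"fn": "send_rows", "kwargs": {
  "rows": [
    [-0.003,-0.04,0,0,-1],
    [-0.004,-0.04,0,0,-1],
    [-0.004,-0.04,0,0,-1],
    [-0.004,-0.04,0,0,-1],
    [-0.004,-0.04,0,0,-1]
  ]
}}

```text
t: 2.5
ee_pos: [449.5, -140.8, 302.7]
orientation: [-0.034, 3.141, 0.0]
ft_force: [0.2, -0.3, 1.1]
width: 0.6
```

>>> {"fn": "send_rows", "kwargs": {
  "rows": [
    [0,-0.038,0,0,-1],
    [0,-0.02,0.02,0,-1],
    [0,0,0.03,0,-1],
    [0,0,0.03,0,-1],
    [0,0,0,0,-1]
  ]
}}

```text
t: 3.0
ee_pos: [449.1, -196.5, 219.6]
orientation: [0.034, -3.135, -0.005]
ft_force: [-0.3, 0.5, 0.3]
width: 0.3
```

```bash
python3 - <<'E'
from h import *
to(450,-199.3,122)
im=grab('top');s=grab('scene')
a=cv2.resize(im['color'][100:260,280:440],None,fx=2.5,fy=2.5)
b=cv2.resize(s['color'][120:280,100:260],None,fx=2.5,fy=2.5)
cv2.imwrite('pics/d1.png',np.hstack([a,b]))
E
```

```text
t 3.0 pos [ 449.1 -196.5  219.6] tool x ang -178.76 tilt 0.4 F [-0.3  0.5  0.3] w 0.3 q [-0.44  0.35  1.98  0.    0.81 -2.03]
tool delta mm [-1.5 -3.2 97.5]
```

View pics/d1.png

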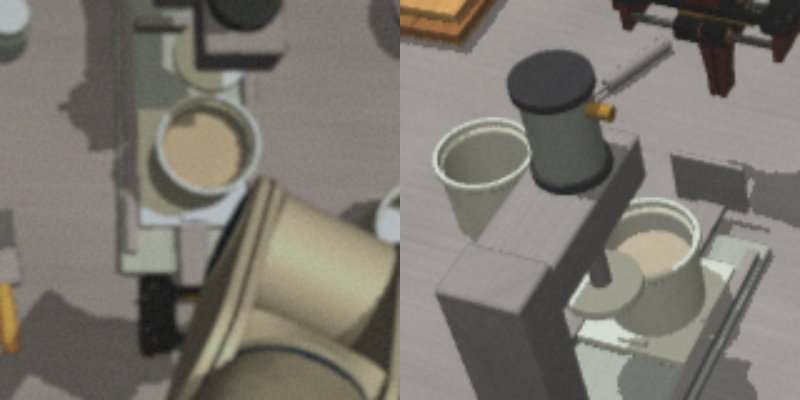

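The closed fingers are on the robot side of the plate and clear of it, with the mould standing. I'll descend and push.

>>> {"fn": "send_rows", "kwargs": {
  "rows": [
    [-0.001,-0.003,0.03,0,-1],
    [0,0,0.03,0,-1],
    [0,0,0.025,0,-1],
    [0,0,0.011,0,-1],
    [0,0,0,0,-1]
  ]
}}

```text
t: 3.6
ee_pos: [452.5, -200.0, 126.8]
orientation: [0.039, -3.141, -0.0]
ft_force: [-1.1, 0.3, -0.3]
width: 0.4
```

>>> {"fn": "send_rows", "kwargs": {
  "rows": [
    [-0.01,0,0,0,-1],
    [-0.01,0,0,0,-1],
    [-0.007,0,0,0,-1],
    [-0.004,0,0,0,-1],
    [-0.004,0,0,0,-1]
  ]
}}

```text
t: 4.1
ee_pos: [487.2, -199.1, 127.0]
orientation: [0.04, -3.14, -0.0]
ft_force: [-3.4, -0.4, 2.6]
width: 0.6
```

```bash
python3 - <<'E'
from h import *
to(567,-196.3,122)
E
```

```text
t 4.1 pos [ 487.2 -199.1  127. ] tool x ang -178.54 tilt 0.06 F [-3.4 -0.4  2.6] w 0.6 q [-0.41  0.56  1.94 -0.    0.65 -2.01]
tool delta mm [-79.8   0.7   4.9]
```

>>> {"fn": "send_rows", "kwargs": {
  "rows": [
    [-0.005,0,0,0,-1],
    [-0.006,0,0,0,-1],
    [-0.006,0,0,0,-1],
    [-0.006,0,0,0,-1],
    [-0.006,0,0,0,-1]
  ]
}}

```text
t: 4.6
ee_pos: [516.5, -198.2, 126.5]
orientation: [0.039, -3.141, -0.001]
ft_force: [-3.1, 2.1, 3.4]
width: 0.5
```

>>> {"fn": "send_rows", "kwargs": {
  "rows": [
    [-0.006,0,0,0,-1],
    [-0.006,0,0,0,-1],
    [-0.006,0,0,0,-1],
    [-0.006,0,0,0,-1],
    [-0.006,0,0,0,-1]
  ]
}}

```text
t: 5.1
ee_pos: [546.6, -197.6, 126.5]
orientation: [0.039, -3.141, -0.0]
ft_force: [-3.5, 2.4, 0.0]
width: 0.4
```

```bash
python3 - <<'E'
from h import *
to(567,-196.3,127)
im=grab('top');s=grab('scene')
a=cv2.resize(im['color'][100:260,280:440],None,fx=2.5,fy=2.5)
b=cv2.resize(s['color'][120:280,100:260],None,fx=2.5,fy=2.5)
cv2.imwrite('pics/d2.png',np.hstack([a,b]))
E
```

```text
t 5.1 pos [ 546.6 -197.6  126.5] tool x ang -178.57 tilt 0.03 F [-3.5  2.4  0. ] w 0.4 q [-0.37  0.61  1.82  0.    0.71 -1.96]
tool delta mm [-20.5   0.8  -0.5]
```

View pics/d2.png

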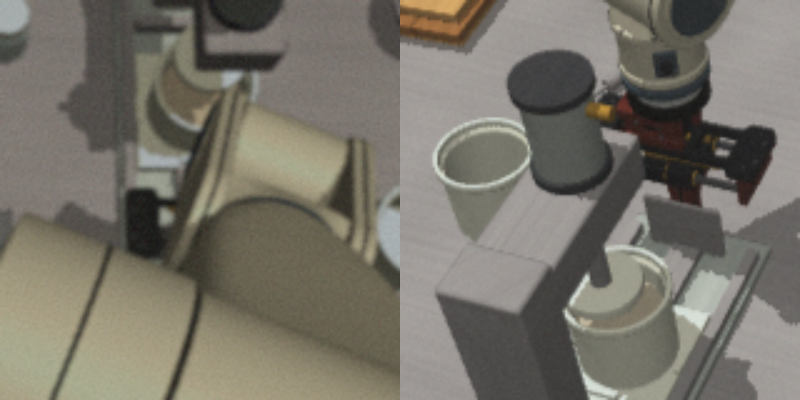

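>>> {"fn": "send_rows", "kwargs": {
  "rows": [
    [-0.004,0,0,0,-1],
    [-0.004,0,0,0,-1],
    [-0.004,0,0,0,-1],
    [-0.002,0,0,0,-1],
    [-0.002,0,0,0,-1]
  ]
}}

```text
t: 5.7
ee_pos: [562.5, -197.6, 126.8]
orientation: [-0.039, 3.141, -0.001]
ft_force: [-3.1, -2.3, 1.8]
width: 0.3
```

>>> {"fn": "send_rows", "kwargs": {
  "rows": [
    [-0.002,0,0,0,-1],
    [-0.001,0,0,0,-1]
  ]
}}

```text
t: 5.9
ee_pos: [564.5, -197.4, 126.7]
orientation: [0.04, -3.139, -0.0]
ft_force: [-9.4, -3.4, 6.4]
width: 0.3
```

>>> {"fn": "send_rows", "kwargs": {
  "rows": [
    [-0.001,0,0,0,-1]
  ]
}}

```text
t: 6.0
ee_pos: [564.7, -197.4, 126.7]
orientation: [0.04, -3.137, -0.001]
ft_force: [-12.6, -4.6, 10.7]
width: 0.5
```

>>> {"fn": "send_rows", "kwargs": {
  "rows": [
    [-0.001,0,0,0,-1]
  ]
}}

```text
t: 6.1
ee_pos: [564.7, -197.4, 126.6]
orientation: [0.04, -3.135, -0.001]
ft_force: [-16.6, -5.7, 13.5]
width: 0.7
```

The force rises with no further motion, so the carriage is on its stop. I'll back off and raise the hand.

>>> {"fn": "send_rows", "kwargs": {
  "rows": [
    [0.004,0,0,0,-1],
    [0.01,0,0,0,-1],
    [0.02,0,0,0,-1],
    [0.025,0,0,0,-1],
    [0.025,0,0,0,-1]
  ]
}}

```text
t: 6.6
ee_pos: [482.6, -199.1, 126.7]
orientation: [-0.04, 3.14, -0.0]
ft_force: [0.6, -0.4, 0.1]
width: 0.5
```

>>> {"fn": "send_rows", "kwargs": {
  "rows": [
    [0.02,0,-0.02,0,-1],
    [0,0,-0.04,0,-1],
    [0,0,-0.04,0,-1],
    [0,0,-0.04,0,-1],
    [0,0,-0.04,0,-1]
  ]
}}

```text
t: 7.1
ee_pos: [463.0, -199.5, 308.4]
orientation: [-0.039, 3.14, -0.0]
ft_force: [1.2, -0.7, 0.2]
width: 0.4
```

>>> {"fn": "send_rows", "kwargs": {
  "rows": [
    [0,0.03,0,0,-1],
    [0,0.04,0,0,-1],
    [0,0.04,0,0,-1],
    [0,0.04,0,0,-1],
    [0,0.04,0,0,-1]
  ]
}}

```text
t: 7.6
ee_pos: [458.1, -8.3, 306.8]
orientation: [-0.039, 3.14, 0.001]
ft_force: [-0.2, -0.8, -0.5]
width: 0.7
```

>>> {"fn": "send_rows", "kwargs": {
  "rows": [
    [0,0.04,0,0,-1],
    [0,0.04,0,0,-1],
    [0,0.04,0,0,-1],
    [0,0.03,0,0,-1],
    [0,0,0,0,-1]
  ]
}}

```text
t: 8.1
ee_pos: [454.5, 143.0, 306.8]
orientation: [-0.045, 3.14, 0.002]
ft_force: [0.2, 0.5, -0.7]
width: 0.4
```

```bash
python3 - <<'E'
from h import *
im=grab('top');s=grab('scene')
to(628.2,165.5,240)
a=cv2.resize(im['color'][100:260,280:440],None,fx=2.5,fy=2.5)
b=cv2.resize(s['color'][120:280,100:260],None,fx=2.5,fy=2.5)
cv2.imwrite('pics/d3.png',np.hstack([a,b]))
for I in(im,s):
    W=cloud(I).reshape(-1,3)
    m=(W[:,2]>81)&(W[:,2]<95)&(abs(W[:,1]+198)<44)&(abs(W[:,0]-580)<12)
    Q=W[m]; print('plate',m.sum(),Q.mean(0) if m.sum() else '')
    m=(W[:,2]>125)&(W[:,2]<128)
E
```

```text
t 8.2 pos [454.4 140.4 306.6] tool x ang -178.45 tilt 0.02 F [-0.3 -0.6 -1. ] w 0.5 q [ 0.27  0.2   1.95 -0.    1.   -1.32]
tool delta mm [-174.4   20.3   66.6]
plate 98 [ 580.38589678 -196.09244697   87.88699915]
plate 101 [ 580.54750537 -195.11262351   85.72441792]
```

View pics/d3.png

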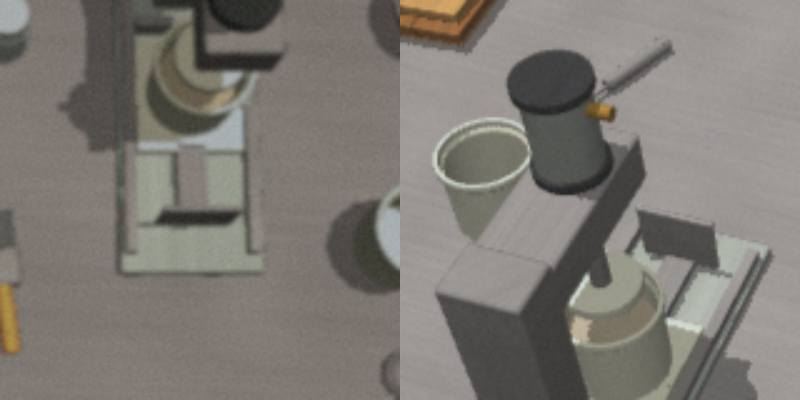

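The plate moved 500.4 → 580.5 mm, which is 80 mm, so the carriage is home. The mould stands in it under the foot. Next I'll align with the guard and go over the window.

>>> {"fn": "send_rows", "kwargs": {
  "rows": [
    [0,0,0,0.062,-1],
    [0,0,0,0,-1]
  ]
}}

```text
t: 8.4
ee_pos: [454.7, 139.0, 306.6]
orientation: [0.061, 3.141, -0.0]
ft_force: [0.3, -0.2, -0.5]
width: 0.7
```

```bash
python3 - <<'E'
from h import *
to(628.2,165.5,260)
for n in('top','scene'):
    im=load(n);W=cloud(im);c=im['color'].max(-1)
    m=(abs(W[...,0]-628)<40)&(abs(W[...,1]-165)<40)&(W[...,2]>95)&(W[...,2]<128)
    print(n,m.sum(),np.median(W[m],0) if m.sum() else '')
    if m.sum(): print(W[m].min(0),W[m].max(0))
E
```

```text
t 8.4 pos [454.7 139.  306.6] tool x ang 177.78 tilt 0.0 F [ 0.3 -0.2 -0.5] w 0.7 q [ 0.27  0.2   1.95 -0.    1.   -1.26]
tool delta mm [-172.4   33.2   46.6]
top 120 [641.73344614 166.88441397 112.41739576]
[619.03028375 148.23372042 105.04522608] [667.93532425 182.93569031 118.00834948]
scene 246 [632.47454012 165.86735467 112.34170507]
[611.83957103 147.63113863 101.10269277] [654.61086976 183.58539772 117.88813207]
```

>>> {"fn": "send_rows", "kwargs": {
  "rows": [
    [-0.03,0.005,0,0,-1],
    [-0.04,0.008,0,0,-1],
    [-0.04,0.008,0,0,-1],
    [-0.035,0.007,0,0,-1],
    [-0.015,0.005,0,0,-1]
  ]
}}

```text
t: 8.9
ee_pos: [618.8, 165.9, 306.5]
orientation: [0.059, 3.14, 0.0]
ft_force: [-0.6, -0.5, 0.0]
width: 0.8
```

>>> {"fn": "send_rows", "kwargs": {
  "rows": [
    [-0.012,0,0,0,-1],
    [0,0,0.02,0,-1],
    [0,0,0.02,0,-1],
    [0,0,0,0,-1]
  ]
}}

```text
t: 9.3
ee_pos: [626.2, 165.2, 263.9]
orientation: [-0.058, -3.136, 0.002]
ft_force: [0.1, 0.3, 0.2]
width: 0.6
```

```bash
python3 - <<'E'
from h import *
im=grab('top');s=grab('scene')
to(628.2,165.5,200)
a=cv2.resize(im['color'][80:240,140:300],None,fx=2.5,fy=2.5)
b=cv2.resize(s['color'][170:330,270:430],None,fx=2.5,fy=2.5)
cv2.imwrite('pics/d4.png',np.hstack([a,b]))
E
```

```text
t 9.4 pos [627.6 166.  266.8] tool x ang 177.87 tilt 0.05 F [ 0.3  0.7 -0.1] w 0.2 q [ 0.24  0.5   1.6  -0.    1.05 -1.29]
tool delta mm [-0.7 -0.4 66.8]
```

View pics/d4.png

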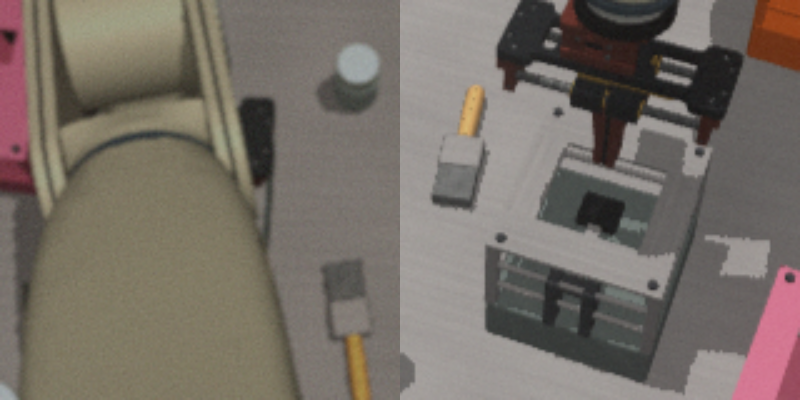

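```bash
python3 - <<'E'
from h import *
s=load('scene');W=cloud(s)
m=(abs(W[...,0]-628)<60)&(abs(W[...,1]-165)<110)&(W[...,2]>145)
P=W[m]
for y in range(60,275,15):
    q=P[(abs(P[:,1]-y)<8)]
    if len(q): print(y,len(q),q[:,2].min().round(0),np.percentile(q[:,2],5).round(0))
q=P[(P[:,2]<235)&(P[:,2]>190)];print(q.min(0),q.max(0),q.mean(0))
E
```

```text
75 98 289.0 295.0
90 353 266.0 277.0
105 669 276.0 282.0
120 792 278.0 300.0
135 1034 267.0 290.0
150 1245 186.0 279.0
165 1431 183.0 215.0
180 1424 188.0 277.0
195 1439 260.0 284.0
210 1132 276.0 283.0
225 770 275.0 283.0
240 345 266.0 277.0
255 118 290.0 296.0
[615.89810904 152.69434021 190.23685603] [641.22732288 176.71660298 234.94318736] [636.91337823 165.65167116 213.67686586]
```

The camera agrees: tips at about 186 mm, body bottom at about 266 mm, fingers centred over the pad. I'll lower through the window.

>>> {"fn": "send_rows", "kwargs": {
  "rows": [
    [0,0,0.02,0,-1],
    [0,0,0.02,0,-1],
    [0,0,0.015,0,-1],
    [0,0,0.005,0,-1],
    [0,0,0.003,0,-1]
  ]
}}

```text
t: 9.9
ee_pos: [628.0, 166.6, 203.9]
orientation: [0.058, 3.141, 0.0]
ft_force: [0.1, -0.4, 1.8]
width: 0.4
```

>>> {"fn": "send_rows", "kwargs": {
  "rows": [
    [0,0,0.003,0,-1],
    [0,0,0.003,0,-1],
    [0,0,0.003,0,-1],
    [0,0,0.003,0,-1],
    [0,0,0.003,0,-1]
  ]
}}

```text
t: 10.4
ee_pos: [627.6, 166.8, 188.8]
orientation: [-0.058, -3.141, -0.0]
ft_force: [-3.4, 0.2, 2.9]
width: 0.3
```

>>> {"fn": "send_rows", "kwargs": {
  "rows": [
    [0,0,0.003,0,-1],
    [0,0,0.003,0,-1],
    [0,0,0.003,0,-1]
  ]
}}

```text
t: 10.7
ee_pos: [627.5, 166.7, 179.4]
orientation: [-0.058, -3.14, 0.0]
ft_force: [-4.9, 1.0, 3.2]
width: 0.6
```

>>> {"fn": "send_rows", "kwargs": {
  "rows": [
    [0,0,0.003,0,-1],
    [0,0,0.002,0,-1],
    [0,0,0.002,0,-1]
  ]
}}

```text
t: 11.0
ee_pos: [627.9, 166.7, 172.5]
orientation: [-0.058, -3.141, -0.0]
ft_force: [-5.1, 0.7, 13.1]
width: 0.2
```

>>> {"fn": "send_rows", "kwargs": {
  "rows": [
    [0,0,0.001,0,-1],
    [0,0,0.001,0,-1]
  ]
}}

```text
t: 11.2
ee_pos: [628.0, 166.8, 172.2]
orientation: [0.058, 3.141, 0.0]
ft_force: [-10.0, -0.6, 22.9]
width: 0.8
```

>>> {"fn": "send_rows", "kwargs": {
  "rows": [
    [0,0,0.001,0,-1],
    [0,0,0.001,0,-1]
  ]
}}

```text
t: 11.4
ee_pos: [628.0, 166.8, 171.8]
orientation: [0.058, 3.141, 0.0]
ft_force: [-15.4, -2.6, 34.8]
width: -0.1
```

>>> {"fn": "send_rows", "kwargs": {
  "rows": [
    [0,0,-0.005,0,-1],
    [0,0,-0.015,0,-1],
    [0,0,-0.03,0,-1],
    [0,0,-0.04,0,-1],
    [0,0,-0.04,0,-1]
  ]
}}

```text
t: 11.9
ee_pos: [628.1, 166.5, 300.1]
orientation: [0.058, 3.141, -0.0]
ft_force: [0.1, 0.3, -0.5]
width: 0.4
```

>>> {"fn": "send_rows", "kwargs": {
  "rows": [
    [0.02,0,-0.02,0,-1],
    [0.04,0,0,0,-1],
    [0.04,0,0,0,-1],
    [0.04,0,0,0,-1],
    [0.04,0,0,0,-1]
  ]
}}

```text
t: 12.4
ee_pos: [447.0, 173.2, 319.2]
orientation: [0.059, 3.139, 0.001]
ft_force: [1.0, 0.8, 0.7]
width: 0.6
```

>>> {"fn": "send_rows", "kwargs": {
  "rows": [
    [0,-0.04,0,0,-1],
    [0,-0.04,0,0,-1],
    [0,-0.04,0,0,-1],
    [0,-0.04,0,0,-1],
    [0,0,0,0,-1]
  ]
}}

```text
t: 12.9
ee_pos: [442.2, 10.1, 319.4]
orientation: [0.065, 3.139, -0.002]
ft_force: [0.2, 0.4, -0.6]
width: 0.4
```

```bash
python3 - <<'E'
from h import *
o=load('scene')
to(450,0,300)
im=grab('top');s=grab('scene')
cv2.imwrite('pics/e1.png',im['color']);cv2.imwrite('pics/e2.png',s['color'])
a=cv2.resize(s['color'][120:330,100:410],None,fx=2.5,fy=2.5)
cv2.imwrite('pics/e3.png',a)
for n,I in(('top',im),('scene',s),('old',o)):
    W=cloud(I);c=I['color'].max(-1)
    m=(abs(W[...,0]-628)<30)&(abs(W[...,1]-165)<40)&(W[...,2]>75)&(W[...,2]<128)&(c<45)
    P=W[m];print(n,m.sum())
    if m.sum()>10:
        A=np.c_[P[:,0]-628,np.ones(len(P))];k=np.linalg.lstsq(A,P[:,2],rcond=None)[0];print(k,np.median(P,0),P.min(0),P.max(0))
    W=W.reshape(-1,3);m=(W[:,2]>81)&(W[:,2]<95)&(abs(W[:,1]+196)<44)&(abs(W[:,0]-580)<12)
    print('plate',m.sum(),W[m].mean(0) if m.sum() else '')
E
```

```text
t 12.9 pos [442.2  10.1 319.4] tool x ang 177.64 tilt 0.12 F [ 0.2  0.4 -0.6] w 0.4 q [-0.    0.13  2.   -0.    1.01 -1.53]
tool delta mm [-8.1 -9.7 19.4]
top 139
[ 0.21158148 91.12407813] [627.74902797 164.52366754  91.24538503] [614.75563106 149.30972812  83.10505481] [642.67314457 182.33529752  99.10696337]
plate 100 [ 580.32107413 -194.7504147    87.56352458]
scene 119
[ 0.25076683 90.20972261] [628.73629434 166.23661423  90.58229172] [614.69423121 148.93874561  84.9440961 ] [642.7046977  183.01456552  95.73265964]
plate 105 [ 580.43797248 -194.78930619   85.50040795]
old 206
[ -0.14278118 113.00367733] [630.57008254 166.22593348 112.76482503] [612.58274332 147.33122064 103.45520719] [645.96006567 183.66846493 118.1837526 ]
plate 104 [ 580.62253597 -195.01805021   85.68923498]
```

View pics/e1.png

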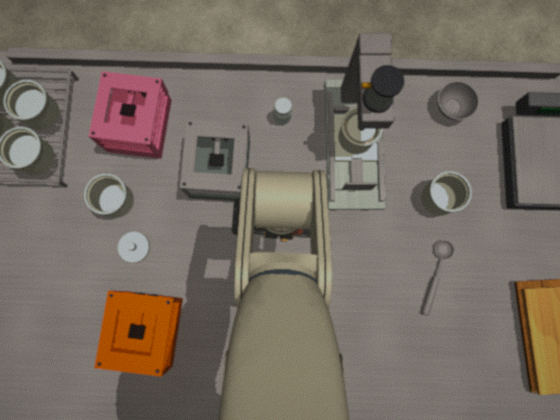

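View pics/e3.png

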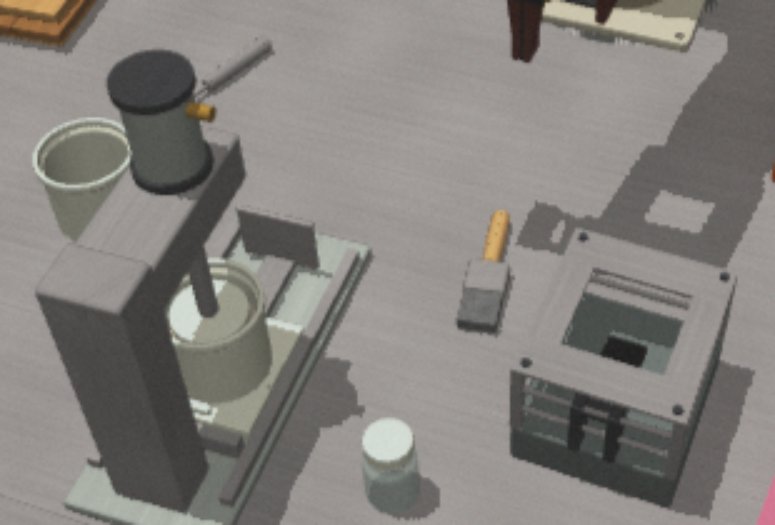

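The pad measures 90–91 mm above the table, where the lower stop is 91. The foot is in the mould, the carriage is still home and the mould is upright. The jar, brush and other bystanders are where they were, and the hand is clear, so I'll hand in.

```bash
python3 -c "
from h import *
print(ctrl.close_job())"
```

```text
the job is handed in; nothing more can be done
None
```

I pushed the carriage home with closed fingers on its push plate, then pressed the lever down to its stop through the window of the grey guard. I handed the job in at about 13 s of the 48 s allowed.

- **Carriage:** the push plate moved from x = 500.4 to 580.4 mm, which is the full 80 mm. The force rose against the stop (about 17 N along the slide), and a look after the press showed the plate still there. The mould is standing with the press foot inside it.
- **Lever:** the pad's upper face measured 91.1 mm (top camera) and 90.2 mm (scene camera) above the table, against 91 mm at the lower stop. The vertical force reached about 35 N at the stop and pressing stopped there. The body stayed about 37 mm above the guard plate, and nothing suggested contact with the guard.
- **Rest of the scene:** the bystanders and the orange and pink look-alikes looked unmoved in the final pictures. The brush was partly hidden by the arm in the top view but clear in the scene view. The hand finished clear, and no check failed or disagreed.

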